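# Clamp a horseshoe for stud drilling

### The job

Clamp the horseshoe in the blue drilling fixture so that its stud holes can be drilled: with the cam lever still up, push the steel strap round with the outside of the fingers until it lies over the toe of the shoe against its stop pin, then press the red cam lever fully down so that the strap grips the shoe. Only push and press: the shoe must stay down where it lies between its pins, and the tools and the tin standing around it must not be moved. Leave the clamp locked and draw the hand clear.

Things in the scene. Friction and masses are not known exactly. Their poses are not given: they have to be found in the camera images.
- fixture: Drilling fixture, fixed: blue steel plate 170 (x) by 260 (y) by 12 mm. Origin on the bench on the vertical axis of the clamp stud; z up. Plate from x -85 to 85, y -45 to 215 mm; the shoe lies on its +y side. Shoe locating pins, 10 mm across, tops at z 20: at (+-35.5, 135) and (+-46.5, 79.5) mm.
- stop_pin (a point): Top of the strap's stop pin, 10 mm across, on the plate at fixture x -18.5, y 36 mm, 40 mm above the bench.
- strap_swing (a joint): Swing of the strap about the vertical stud (rad); stays where left (about 1.5 N at 80 mm moves it). Heading from stud to nose in the fixture's frame, counter-clockwise from above: 0 along +x (aside); 1.571 along +y, over the shoe's toe, against the stop pin (end of travel). Starts between -0.35 and 0.45.
- strap_bar: The strap, a bright steel bar 135 x 26 x 14 mm turning on the stud. Origin on the stud axis at bench level, x along the bar to the nose, z up: bar from x -40 (heel) to 95 mm (nose), z 28 to 42 mm. A copper pad 18 mm across under the nose (x 82) reaches down to z 25, 3 mm above the shoe; a foot 12 mm across hangs at x -32. The cam lowers the bar evenly, 4 mm in all.
- strap_nose (a point): Point on the top face of the strap right above the copper pad, 82 mm from the stud axis, 42 mm above the bench with the lever up.
- cam_lever (a joint): Turn of the cam lever (rad) about lever_pin, a level pin square to the strap. From the pin it points to the heel (strap -x) side: 0 = raised, 80 degrees above level; 1.309 = fully down (end of travel), 5 degrees above level. Starts at 0 to 0.2. Friction holds it anywhere, also fully down; 3 to 6 N near its end move it. If lowered first, the strap would strike the shoe's side.
- lever_pin (a point): Middle of the cam lever's pin, on the stud axis, 60 mm above the bench.
- lever_end (a point): Middle of the lever's outer end, 110 mm from the pin. The outer 74 mm is a red plastic grip 18 mm wide, 12 mm thick (faces 6 mm either side of the line from pin to end); between it and the pin a dark steel fork, 30 mm wide, with two cam discs 29 mm across.
- shoe: Steel horseshoe, loose, 130 (x) by 136 (y) by 10 mm, web 22 mm, about 0.4 kg. Origin at the middle of its underside, on the plate 12 mm above the bench. Its toe points along its -y to the stud: middle of the toe web 82 mm from the stud axis; top 22 mm above the bench.
- clinchers: Bystander: chrome clinchers (long pliers) lying flat, 300 mm long (x), 100 mm wide, 21 mm high. Origin near the middle, on the bench.
- hoof_pick: Bystander: brass hoof pick lying flat, 180 mm long (x), 14 mm high. Origin at mid-length, on the bench.
- hardy: Bystander: squat cast-iron hardy cutter in a dark wooden holder block 75 x 75 mm, 70 mm high in all. Origin under its middle, on the bench.
- heel_wedge: Bystander: black plastic heel wedge, 90 (x) x 100 (y) mm, rising along x from 5 to 25 mm. Origin under its middle, on the bench.
- tap_wrench: Bystander: T-handled tap wrench with a brass-coloured tap lying flat: bar 100 mm along x, stem reaching 88 mm along y, 20 mm high. Origin under the middle of the bar, on the bench.
- stud_tin: Bystander: small yellow tin of studs, 54 mm across, 34 mm high. Origin under its middle, on the bench.
There are look-alikes about, which are no part of the job. Leave any orange or yellow look-alike of the shoe alone.

How it is judged:
By the outcome, as a careful person would: the job done as asked, in the order asked, and still so for the second after the job is handed in, with the robot touching nothing.
It also fails if it takes over 54 s, if anything falls off the work surface, if the arm or the gripper's body presses on something with over 40 N, if the wrist force passes 120 N, or if a joint passes its speed limit or range.

### The arm

A 6-joint arm with a two-finger parallel gripper is mounted at the origin on the work surface. World frame = base frame: x ahead of the robot, y to its left, z up, the work surface at z = 0. Lengths are in m, angles in rad, forces in N, time in s.
With the tool pointing down it reaches from about 0.4 to 0.925 m from the base axis. Payload 3.4 kg.
Tool frame: the origin (TCP) lies on the centre line of the jaws, within the pads' length; the fingertips stand 11 mm ahead of it and the grasp point (between the pads) lies 8 mm behind it (arm.nose_length is the z of the fingertips in the tool frame, in m); z points along the fingers, y is the line along which they close (so a half turn about z gives the same grasp; the last joint's range is limited). The gripper opens to 85 mm and grips with 20 to 120 N. Pads are 22 mm wide; open, the fingers measure 114 mm over their backs; the gripper's body (76 mm by 85 mm) begins 54 mm behind the grasp point. The pads swing forward as they close: fully open they stand 13 mm farther back than shut.
Start: joints at [1.254, 0.307, 1.506, -0, 1.328, -0.073], TCP at [0.138, 0.558, 0.242] pointing down, gripper open.
Joint ranges: [-3.12, 3.12], [-1.05, 2.28], [0.14, 2.33], [-1.42, 4.57], [0.1, 2.73], [-2.68, 2.68]. Speed limits (rad/s): [2.57, 2.57, 3.14, 3.14, 3.14, 3.14].

### API

Orientations are given as a unit quaternion [x, y, z, w].
In Python, from bench import status, read_camera, arm gives the robot as it stands.
- The arm moves only by the tool step_arm, never from a script. Its argument "series" is text: rows parted by semicolons, each of 7 numbers parted by spaces: the turn, a rotation vector about the tool's x, y, z normalised to -1 to 1, where 1 is 4 degrees, then the shift along the tool's x, y, z normalised to -1 to 1, where 1 is 0.03 m, then the opening, from 0 (shut) to 1 (fully open). A call has 1 to 20 rows; each row shifts and turns the commanded pose from where the row before left it, along the tool's axes as they then stand; what a row does not reach is not made up. A row lasts 1/10 s, in which the tool goes at most 50 mm and 8.59 degrees, less where a joint would pass 70% of its speed; a pose out of reach is approached as far as the arm can. A call with a number of a shift or a turn outside -1 to 1 is refused whole. A call with a gripper value outside its range is refused whole. The fingers move at their own pace and stop on an object; "newtons" is the grip in N (left out, the last holds). Time passes only in rows, so rows that do not move let the fingers close. It gives the time, the measured TCP pose, the force, the opening and the grip force at its end, in the units of the state.
- status.sense(): the state, without advancing time (a new reading comes with each control period).
- read_camera(name): name is "side" or "top"; returns a dict with "image" (400x640x3 uint8, red, green, blue), "fov_y" (degrees; the focal length in pixels is half the picture's height over the tangent of half this angle, whatever the lens; pixels are square), "cx", "cy" (the principal point, pixels), "eye" and "rotation" of the camera in the world. Camera axes: x right, y down, z forward; pixel columns grow to the right and rows downward; lengths in m; the calibration is good to about 2 mm. A picture is of the moment at which its call begins. There is no depth.
- arm.hand_in(): hands the job in; it is judged then, once.
The state is a dict: "clock": time; "joint_pos": joint angles; "qvel": joint speeds; "tau": joint torques, N m; "eef_pos": TCP position; "orientation": TCP orientation; "contact_force": force on the tool from outside, world axes, zero at the start; "ft_torque": the same for the moment, N m; "gripper_width": finger opening in m; "gripper_force": force on a finger pad.
Only numpy, scipy, OpenCV 4.12 (cv2) and the standard library are available. Lean on these libraries where they do the work, as an engineer would, in place of code of your own. Each camera call takes 0.05 s, during which the arm holds its last target. There are 200 camera calls.

## Working session

There is one attempt and no reset: what is moved stays moved. The work goes in short steps, Python scripts to look and compute and a tool call to move; the robot and the scene stay as the last step left them, time stands still between calls to the robot, and variables do not carry over. Pictures are saved under pics/ and viewed, at most 12 in all, crops included, and the job is handed in when it is done.

Besides the shell and the picture viewer there is one more tool, called after "Call:" as name(argument=value, ...) on one line, values as JSON. step_arm: Moves the arm, as the interface text tells. Its arguments: {"type":"object","properties":{"series":{"type":"string"},"newtons":{"type":"number"}},"required":["series"]}

```bash
mkdir -p pics
cat > h.py <<'E'
import numpy as np, cv2
from bench import status, read_camera, arm
def cam(n):
    c=read_camera(n); h=c["image"].shape[0]; c["f"]=h/2/np.tan(np.radians(c["fov_y"])/2); return c
def ray(c,u,v):
    d=np.array([(u-c["cx"])/c["f"],(v-c["cy"])/c["f"],1.]); return np.array(c["eye"]),np.array(c["rotation"])@d
def onz(c,u,v,z):
    e,d=ray(c,u,v); return e+d*(z-e[2])/d[2]
def proj(c,p):
    q=np.array(c["rotation"]).T@(np.array(p)-np.array(c["eye"])); return [c["cx"]+c["f"]*q[0]/q[2], c["cy"]+c["f"]*q[1]/q[2]]
def save(c,n): cv2.imwrite("pics/"+n,c["image"][:,:,::-1])
E
python3 - <<'E'
from h import *
for n in("top","side"):
    c=cam(n); save(c,n+"0.png"); print(n,c["fov_y"],c["cx"],c["cy"],c["eye"],np.round(c["rotation"],4).tolist())
    np.save(n+"0.npy",c,allow_pickle=True)
print(status.sense())
E
```

```text
top 46.64597824974357 321.5952992146301 195.2841134772534 [ 0.28344873 -0.06975786  1.44248386] [0.7103, -0.6985, 0.0542, -0.0685]
side 45.483147253265216 321.69551238733555 199.5709439166108 [0.25879057 0.78882991 1.18613651] [-0.1318, 0.9315, -0.3344, 0.0558]
{'clock': 0.1, 'joint_pos': array([ 1.25451070e+00,  3.07526145e-01,  1.50753331e+00,  2.31292588e-05,
        1.32839313e+00, -7.34976682e-02]), 'qvel': array([-0.00093473, -0.00125348, -0.00359547,  0.00125292,  0.00162903,
        0.00081843]), 'tau': array([ 1.33074309e-04, -4.58529460e+01, -2.52607083e+01, -9.54757093e-05,
        5.54380604e-03, -9.80012743e-06]), 'eef_pos': array([0.13806438, 0.55756459, 0.24146068]), 'orientation': array([ 1.21098757e-01,  9.92640028e-01, -9.10186101e-04, -1.91108736e-04]), 'contact_force': array([-0.11462639,  0.13751457, -0.01987943]), 'ft_torque': array([ 0.03164585, -0.01905002, -0.03608003]), 'gripper_force': 0.0, 'gripper_width': 0.08541513267473226}
```

View pics/top0.png

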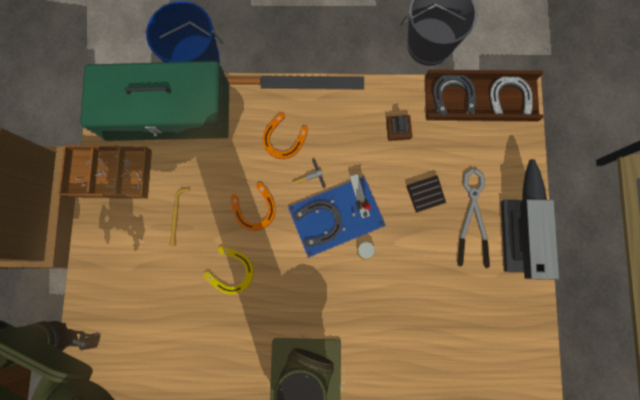

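View pics/side0.png

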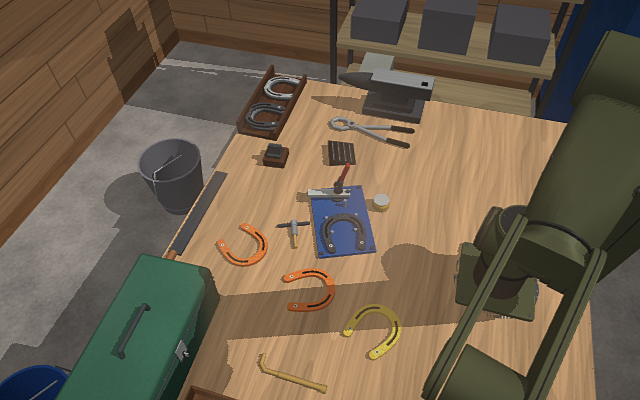

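```bash
cat >> h.py <<'E'
def fix(c,z=0.012):
    hsv=cv2.cvtColor(c["image"],cv2.COLOR_RGB2HSV); m=cv2.inRange(hsv,(105,110,60),(125,255,255))
    n,l,s,_=cv2.connectedComponentsWithStats(cv2.morphologyEx(m,cv2.MORPH_CLOSE,np.ones((5,5))))
    # component nearest the expected place
    best=max([i for i in range(1,n) if 180<s[i][0]+s[i][2]/2<420 and s[i][1]>140],key=lambda i:s[i][4])
    p=np.argwhere(l==best)[:,::-1]; h=cv2.convexHull(p.astype(np.int32))[:,0]
    w=np.array([onz(c,u,v,z)[:2] for u,v in h]); return cv2.minAreaRect((w*1000).astype(np.float32)),s[best]
def red(c):
    hsv=cv2.cvtColor(c["image"],cv2.COLOR_RGB2HSV); m=cv2.inRange(hsv,(0,150,60),(6,255,255))|cv2.inRange(hsv,(172,150,60),(180,255,255))
    m[:150]=0 if c["eye"][1]<.3 else m[:150]; m[250:]=0
    return np.argwhere(m)[:,::-1]
E
python3 - <<'E'
from h import *
for n in("top","side"):
    c=np.load(n+"0.npy",allow_pickle=True).item(); r,s=fix(c); print(n,r,s,cv2.boxPoints(r).round(0).tolist())
    q=red(c); q=q[(abs(q[:,0]-350)<40)]; print(len(q),q.min(0),q.max(0),q.mean(0))
    x,y,w,h=s[:4]; x-=12;y-=25;w+=30;h+=35
    im=cv2.resize(c["image"][y:y+h,x:x+w,::-1],None,fx=5,fy=5,interpolation=cv2.INTER_CUBIC); cv2.imwrite(f"pics/{n}crop.png",im); print(x,y,im.shape)
E
```

```text
Traceback (most recent call last):
  File "h.py", line 18, in fix
    w=np.array([onz(c,u,v,z)[:2] for u,v in h]); return cv2.minAreaRect((w*1000).astype(np.float32)),s[best]
                ~~~^^^^^^^^^
  File "h.py", line 8, in onz
    e,d=ray(c,u,v); return e+d*(z-e[2])/d[2]
        ~~~^^^^^^^
  File "h.py", line 6, in ray
    d=np.array([(u-c["cx"])/c["f"],(v-c["cy"])/c["f"],1.]); return np.array(c["eye"]),np.array(c["rotation"])@d
                                                                                      ~~~~~~~~~~~~~~~~~~~~~~~^~
ValueError: matmul: Input operand 1 has a mismatch in its core dimension 0, with gufunc signature (n?,k),(k,m?)->(n?,m?) (size 3 is different from 4)
```

```bash
sed -i 's/np.array(c\["rotation"\])/R(c)/g; 2a from scipy.spatial.transform import Rotation\ndef R(c): return Rotation.from_quat(c["rotation"]).as_matrix()' h.py
python3 - <<'E'
from h import *
for n in("top","side"):
    c=np.load(n+"0.npy",allow_pickle=True).item(); r,s=fix(c); print(n,R(c).round(3).tolist(),r,s,cv2.boxPoints(r).round(0).tolist())
    q=red(c); q=q[(abs(q[:,0]-350)<40)]; print(len(q),q.min(0),q.max(0),q.mean(0))
    x,y,w,h=s[:4]; x-=12;y-=25;w+=30;h+=35
    im=cv2.resize(c["image"][y:y+h,x:x+w,::-1],None,fx=5,fy=5,interpolation=cv2.INTER_CUBIC); cv2.imwrite(f"pics/{n}crop.png",im); print(x,y,im.shape)
E
```

```text
top [[0.018, -0.985, 0.173], [-1.0, -0.015, 0.021], [-0.019, -0.173, -0.985]] ((471.025634765625, -84.91937255859375), (166.22930908203125, 253.81500244140625), 23.258237838745117) [ 289  180   95   76 2198] [[345.0, -1.0], [445.0, -234.0], [597.0, -169.0], [497.0, 64.0]]
34 [363 203] [370 208] [366.29411765 205.70588235]
277 155 (555, 625, 3)
side [[-0.959, -0.208, 0.192], [-0.283, 0.742, -0.608], [-0.016, -0.638, -0.77]] ((496.1700439453125, -49.41765594482422), (100.07841491699219, 227.8414306640625), 22.721458435058594) [ 312  198   36   60 1071] [[406.0, 36.0], [494.0, -174.0], [586.0, -135.0], [498.0, 75.0]]
15 [344 163] [349 177] [347.26666667 165.33333333]
300 173 (475, 330, 3)
```

View pics/topcrop.png

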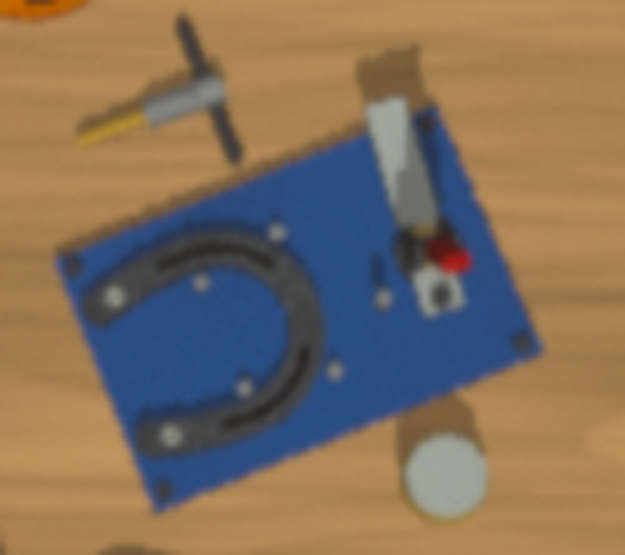

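View pics/sidecrop.png

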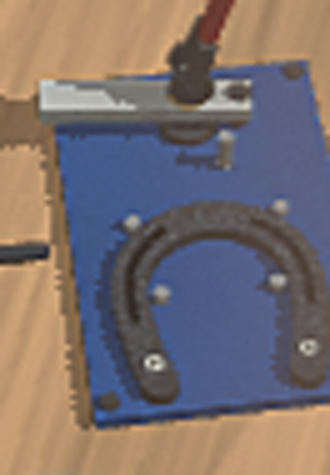

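Run:
```python
from h import *
c=np.load("top0.npy",allow_pickle=True).item(); s=np.load("side0.npy",allow_pickle=True).item()
px=lambda u,v:(277+(u-2)/5,155+(v-2)/5)
cor=np.array([onz(c,*px(*p),.012)[:2] for p in[(58,255),(155,510),(542,352),(435,105)]])*1000
print(cor.round(1),[np.linalg.norm(cor[i]-cor[i-1]).round(1) for i in range(4)])
fy=(cor[0]+cor[1]-cor[2]-cor[3]); fy/=np.linalg.norm(fy); yaw=np.arctan2(fy[1],fy[0])-np.pi/2; fx=np.array([fy[1],-fy[0]])
O=cor.mean(0)-85*fy; print("yaw",np.degrees(yaw),"O",O)
nose=onz(c,*px(386.5,102),.042)[:2]*1000; heel=onz(c,*px(443,313),.042)[:2]*1000
d=nose-heel; h=np.arctan2(d[1],d[0]); print("nose",nose,"heel",heel,np.linalg.norm(d),"heading",h-yaw,"stud from strap",heel+d*40/135)
pin=onz(c,*px(383,299),.040)[:2]*1000-O; print("stop pin fixture",pin@fx,pin@fy)
e=onz(s,*(300+(70-2)/5,173+(84-2)/5),.042); 
u=d/np.linalg.norm(d)
for a in (68,74,80):
    L=np.array([*(O-u*110*np.cos(np.radians(a))),60+110*np.sin(np.radians(a))])/1000
    print(a,np.round(proj(c,L),1),np.round(proj(s,L),1))
q=red(s);q=q[abs(q[:,0]-350)<30]; print(q.tolist())
for n,z in(("tin",.034),): print(n,onz(c,*px(447,475),z))
```

```text
[[ 500.    65.2]
 [ 343.1    0.8]
 [ 444.1 -236.1]
 [ 599.3 -169.7]] [np.float64(255.0), np.float64(169.6), np.float64(257.6), np.float64(168.8)]
yaw 23.000506090101396 O [ 504.82289986 -163.19825548]
nose [ 594.09489224 -137.71038277] heel [ 463.52730335 -172.79970922] 135.2004293651355 heading -0.13889325257269602 stud from strap [ 502.21399635 -162.40287176]
stop pin fixture -19.964750863983447 37.52247786791623
68 [368.8 211.2] [352.3 164.5]
74 [367.9 207.3] [348.7 163.6]
80 [366.9 203.2] [344.9 163. ]
[[346, 163], [347, 163], [348, 163], [346, 164], [347, 164], [348, 164], [349, 164], [346, 165], [347, 165], [348, 165], [349, 165], [347, 166], [348, 166], [349, 166], [344, 177]]
tin [ 0.36619204 -0.17600924  0.034     ]
```

Call:
step_arm(series="0 0 0 -0.99 -0.64 0 0;0 0 0 -0.99 -0.64 0 0;0 0 0 -0.99 -0.64 0 0;0 0 0 -0.99 -0.64 0 0;0 0 0 -0.99 -0.64 0 0;0 0 0 -0.99 -0.64 0 0;0 0 0 -0.99 -0.64 0 0;0 0 0 -0.99 -0.64 0 0;0 0 0 -0.99 -0.64 0 0;0 0 0 -0.99 -0.64 0 0;0 0 0 -0.99 -0.64 0 0;0 0 0 -0.99 -0.64 0 0", newtons=40)

```text
clock: 1.3
eef_pos: [0.4293, 0.2475, 0.242]
orientation: [0.121, 0.993, -0.0, -0.0]
contact_force: [0.8, 0.9, -0.1]
gripper_width: 0.0001
gripper_force: 0.0
```

Call:
step_arm(series="0 0 0 -0.62 -0.9 0 0;0 0 0 -0.62 -0.9 0 0;0 0 0 -0.62 -0.9 0 0;0 0 0 -0.62 -0.9 0 0;0 0 0 -0.62 -0.9 0 0;0 0 0 -0.62 -0.9 0 0;0 0 0 -0.62 -0.9 0 0;0 0 0 -0.62 -0.9 0 0;0 0 0 -0.62 -0.9 0 0;0 0 0 -0.62 -0.9 0 0;0 0 0 -0.62 -0.9 0 0;0 0 0 -0.62 -0.9 0 0;0 0 0 -0.62 -0.9 0 0;0 0 0 -0.62 -0.9 0 0")

```text
clock: 2.7
eef_pos: [0.5907, -0.1819, 0.2417]
orientation: [0.121, 0.993, 0.0, -0.001]
contact_force: [0.4, -0.9, 0.7]
gripper_width: 0.0
gripper_force: 0.0
```

Call:
step_arm(series="0 0 1 0 0 0 0;0 0 1 0 0 0 0;0 0 1 0 0 0 0;0 0 1 0 0 0 0;0 0 1 0 0 0 0;0 0 1 0 0 0 0;0 0 1 0 0 0 0;0 0 1 0 0 0 0;0 0 1 0 0 0 0;0 0 1 0 0 0 0;0 0 1 0 0 0 0;0 0 1 0 0 0 0;0 0 1 0 0 0 0;0 0 1 0 0 0 0;0 0 1 0 0 0 0;0 0 1 0 0 0 0;0 0 1 0 0 0 0;0 0 1 0 0 0 0;0 0 1 0 0 0 0")

```text
clock: 4.6
eef_pos: [0.5903, -0.1806, 0.2417]
orientation: [0.708, 0.707, -0.0, -0.001]
contact_force: [0.3, -0.2, -0.0]
gripper_width: 0.0002
gripper_force: 0.0
```

Call:
step_arm(series="0 0 1 0 0 0 0;0 0 1 0 0 0 0;0 0 1 0 0 0 0;0 0 1 0 0 0 0;0 0 1 0 0 0 0;0 0 1 0 0 0 0;0 0 1 0 0 0 0;0 0 1 0 0 0 0;0 0 1 0 0 0 0;0 0 1 0 0 0 0;0 0 1 0 0 0 0;0 0 1 0 0 0 0;0 0 1 0 0 0 0;0 0 1 0 0 0 0;0 0 1 0 0 0 0;0 0 1 0 0 0 0;0 0 1 0 0 0 0;0 0 1 0 0 0 0;0 0 1 0 0 0 0;0 0 0 0 0 0 0")

```text
clock: 6.6
eef_pos: [0.5903, -0.1806, 0.2417]
orientation: [0.992, 0.123, -0.001, -0.0]
contact_force: [0.1, -0.2, -0.9]
gripper_width: 0.0001
gripper_force: 0.0
```

Call:
step_arm(series="0 0 0 0 0 0.94 0;0 0 0 0 0 0.94 0;0 0 0 0 0 0.94 0;0 0 0 0 0 0.94 0;0 0 0 0 0 0.94 0;0 0 0 0 0 0.94 0;0 0 0 0 0 0.94 0;0 0 0 0 0 0 0")

```text
clock: 7.4
eef_pos: [0.5873, -0.1795, 0.0408]
orientation: [0.992, 0.123, -0.004, -0.002]
contact_force: [0.0, -0.6, 0.5]
gripper_width: 0.0001
gripper_force: 0.0
```

Call:
step_arm(series="0 0 0 0 -0.1 0 0;0 0 0 0 -0.1 0 0;0 0 0 0 -0.1 0 0;0 0 -0.625 0.038 -0.117 0 0;0 0 -0.625 0.038 -0.117 0 0;0 0 -0.625 0.038 -0.117 0 0;0 0 -0.625 0.038 -0.117 0 0;0 0 -0.625 0.038 -0.117 0 0;0 0 -0.625 0.038 -0.117 0 0;0 0 -0.625 0.038 -0.117 0 0;0 0 -0.625 0.038 -0.117 0 0")

```text
clock: 8.5
eef_pos: [0.5874, -0.1431, 0.0466]
orientation: [0.956, 0.294, 0.001, 0.001]
contact_force: [0.6, -1.6, -1.1]
gripper_width: 0.0002
gripper_force: 0.8
```

```bash
cat > st.py <<'E'
from h import *
s=status.sense(); S=np.array([503.5,-163]); p=s["eef_pos"]*1000; M=Rotation.from_quat(s["orientation"]).as_matrix()
a=np.degrees(np.arctan2(M[1,0],M[0,0])); x=M[:2,0]; y=M[:2,1]; d=S-p[:2]
print("clock",s["clock"],"TCP",p.round(1),"toolx",a.round(1),"stud in tool",(d@x).round(1),(d@y).round(1),"F",s["contact_force"].round(1),"z axis",M[:,2].round(3),"q6",s["joint_pos"][5].round(2))
E
python3 st.py
python3 - <<'E'
from h import *
c=cam("top"); im=c["image"][130:270,260:420,::-1]; cv2.imwrite("pics/t1.png",cv2.resize(im,None,fx=4,fy=4,interpolation=cv2.INTER_CUBIC))
E
```

```text
clock 8.5 TCP [ 587.4 -143.1   46.6] toolx 34.2 stud in tool -80.5 -30.7 F [ 0.6 -1.6 -1.1] z axis [ 0.004 -0.002 -1.   ] q6 0.67
```

View pics/t1.png

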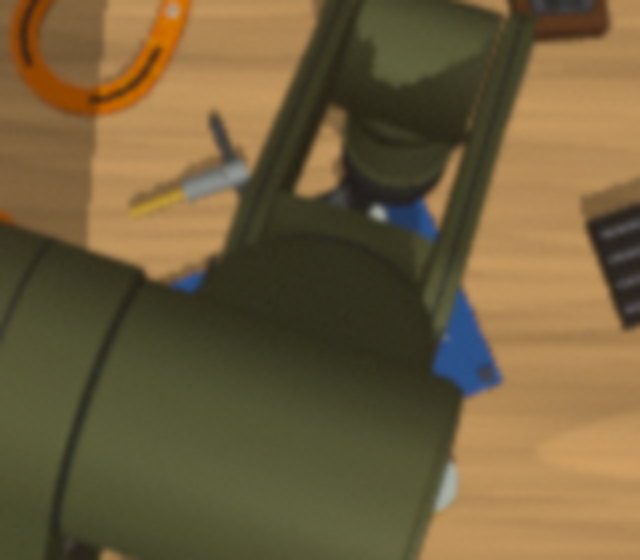

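Run:
```python
from h import *
c=cam("side"); im=c["image"][120:270,270:430,::-1]; cv2.imwrite("pics/s1.png",cv2.resize(im,None,fx=4,fy=4,interpolation=cv2.INTER_CUBIC))
```

```text
(no output)
```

View pics/s1.png

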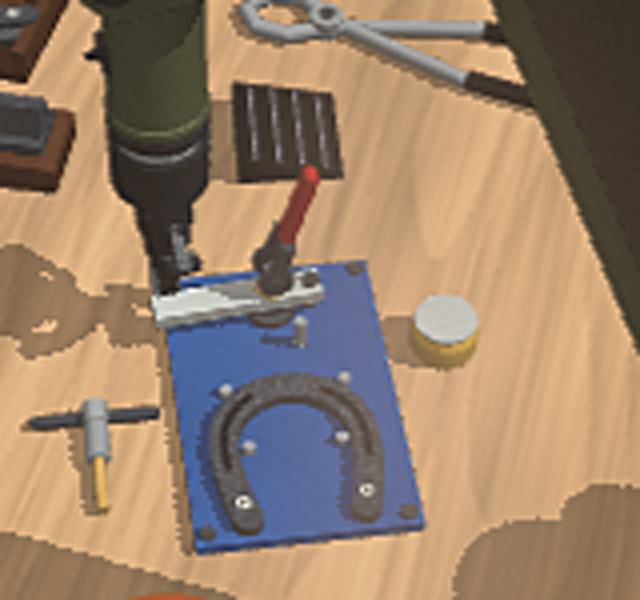

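Call:
step_arm(series="0 0 -0.625 0.038 -0.117 0.03 0;0 0 -0.625 0.038 -0.117 0.03 0;0 0 -0.625 0.038 -0.117 0.03 0;0 0 -0.625 0.038 -0.117 0.03 0;0 0 -0.625 0.038 -0.117 0 0;0 0 -0.625 0.038 -0.117 0 0;0 0 -0.625 0.038 -0.117 0 0;0 0 -0.625 0.038 -0.117 0 0;0 0 -0.625 0.038 -0.117 0 0;0 0 -0.625 0.038 -0.117 0 0;0 0 -0.625 0.038 -0.117 0 0;0 0 -0.625 0.038 -0.117 0 0;0 0 -0.625 0.038 -0.117 0 0;0 0 -0.625 0.038 -0.117 0 0;0 0 -0.625 0.038 -0.117 0 0;0 0 -0.625 0.038 -0.117 0 0")

```text
clock: 10.2
eef_pos: [0.5575, -0.096, 0.0455]
orientation: [0.798, 0.603, 0.004, 0.004]
contact_force: [1.6, 0.8, 15.4]
gripper_width: 0.0001
gripper_force: 8.5
```

```bash
python3 st.py
```

```text
clock 10.2 TCP [557.5 -96.   45.5] toolx 74.1 stud in tool -79.2 -33.6 F [ 1.6  0.8 15.4] z axis [ 0.011 -0.002 -1.   ] q6 0.03
```

```bash
python3 - <<'E'
from h import *
print(arm.nose_length)
c=cam("side"); im=c["image"][150:260,290:400,::-1]; cv2.imwrite("pics/s2.png",cv2.resize(im,None,fx=5,fy=5,interpolation=cv2.INTER_CUBIC))
E
python3 st.py
```

```text
0.011
clock 10.25 TCP [556.7 -95.5  45.4] toolx 74.2 stud in tool -79.4 -32.9 F [ 1.5  1.1 16.2] z axis [ 0.01  -0.002 -1.   ] q6 0.03
```

View pics/s2.png

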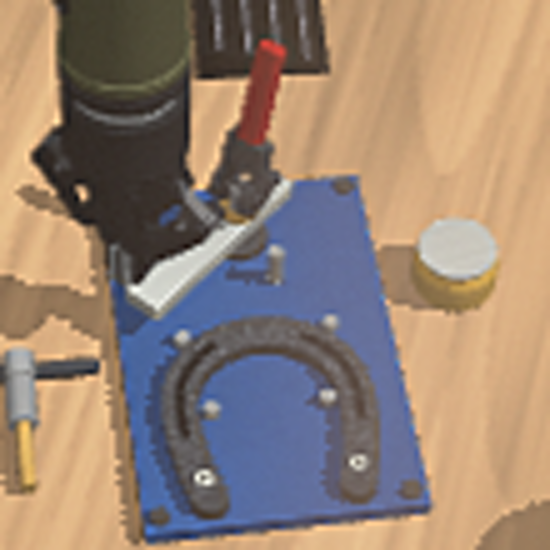

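Call:
step_arm(series="0 0 0 0 0.3 -0.3 0;0 0 0 0 0.5 -0.8 0;0 0 0 0 0.2 -0.8 0;0 0 0 0 0 -0.2 0;0 0 -1 0 0 0 0;0 0 -1 0 0 0 0;0 0 -1 0 0 0 0;0 0 -1 0 0 0 0;0 0 -1 0 0 0 0;0 0 -1 0 0 0 0;0 0 -1 0 0 0 0;0 0 -1 0 0 0 0;0 0 -1 0 0 0 0;0 0 -1 0 0 0 0;0 0 -1 0 0 0 0;0 0 -1 0 0 0 0;0 0 -1 0 0 0 0;0 0 -1 0 0 0 0;0 0 -1 0 0 0 0;0 0 -1 0 0 0 0")

```text
clock: 12.25
eef_pos: [0.5807, -0.1031, 0.1038]
orientation: [0.357, 0.934, -0.0, -0.001]
contact_force: [0.3, 0.2, 0.5]
gripper_width: -0.0
gripper_force: 0.0
```

```bash
python3 st.py
python3 - <<'E'
from h import *
c=cam("side"); O=np.array([503.5,-163]); x0,y0=280,130; im=np.ascontiguousarray(c["image"][y0:y0+125,x0:x0+125,::-1]); im=cv2.resize(im,None,fx=4.8,fy=4.8,interpolation=cv2.INTER_CUBIC)
# candidate nose positions by bar heading (world deg)
for a in (55,60,65,70,75):
    p=np.array([*(O+95*np.array([np.cos(np.radians(a)),np.sin(np.radians(a))])),42])/1000
    u,v=proj(c,p); cv2.circle(im,(int((u-x0+.5)*4.8),int((v-y0+.5)*4.8)),2,(0,255,255) if a%10 else (255,0,255),-1)
cv2.imwrite("pics/s3.png",im)
E
```

```text
clock 12.25 TCP [ 580.7 -103.1  103.8] toolx 138.2 stud in tool 17.6 -96.1 F [0.3 0.2 0.5] z axis [-0.001  0.    -1.   ] q6 -1.09
```

View pics/s3.png

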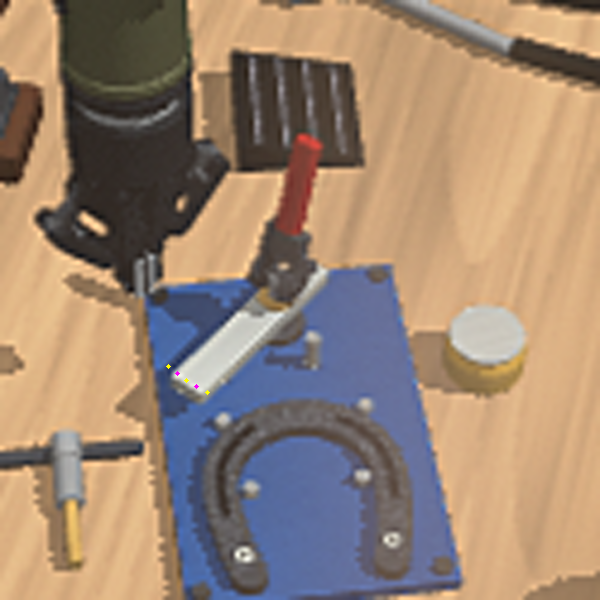

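Call:
step_arm(series="0 0 -1 0 0 0 0;0 0 -1 0 0 0 0;0 0 -1 0 0 0 0;0 0 -1 0 0 0 0;0 0 0 0 0 0.6 0;0 0 0 0 0 0.6 0;0 0 0 0 0 0.5 0;0 0 0 0 0 0.25 0;0 0 0 0 0 0.1 0;0 0 0 0 0 0 0;0 0 0 0.15 0 0 0;0 0 0 0.15 0 0 0;0 0 0 0.15 0 0 0;0 0 0 0.1 0 0 0;0 0 0 0 0 0 0")

```text
clock: 13.8
eef_pos: [0.5663, -0.0959, 0.0431]
orientation: [0.224, 0.975, 0.0, -0.0]
contact_force: [0.4, 0.3, -0.6]
gripper_width: -0.0
gripper_force: 0.0
```

```bash
python3 st.py
```

```text
clock 13.8 TCP [566.3 -95.9  43.1] toolx 154.1 stud in tool 27.2 -87.8 F [ 0.4  0.3 -0.6] z axis [-0.  0. -1.] q6 -1.36
```

Call:
step_arm(series="0 0 -0.625 0.125 0.035 0.01 0;0 0 -0.625 0.125 0.035 0.01 0;0 0 -0.625 0.125 0.035 0.01 0;0 0 -0.625 0.125 0.035 0.01 0;0 0 -0.625 0.125 0.035 0 0;0 0 -0.625 0.125 0.035 0 0;0 0 -0.625 0.125 0.035 0 0;0 0 -0.625 0.125 0.035 0 0;0 0 -0.625 0.125 0.035 0 0;0 0 -0.625 0.125 0.035 0 0;0 0 -0.625 0.125 0.035 0 0;0 0 -0.625 0.125 0.035 0 0")

```text
clock: 15.0
eef_pos: [0.5277, -0.0747, 0.0422]
orientation: [-0.036, 0.999, -0.0, 0.002]
contact_force: [1.9, 0.2, 1.4]
gripper_width: -0.0
gripper_force: 0.9
```

```bash
python3 st.py
```

```text
clock 15.0 TCP [527.7 -74.7  42.2] toolx -175.8 stud in tool 30.5 -86.3 F [1.9 0.2 1.4] z axis [ 0.003 -0.    -1.   ] q6 -1.86
```

Call:
step_arm(series="0 0 -0.625 0.125 0.035 0 0;0 0 -0.625 0.125 0.035 0 0;0 0 -0.625 0.125 0.035 0 0;0 0 -0.625 0.125 0.035 0 0;0 0 -0.625 0.125 0.035 0 0;0 0 -0.625 0.125 0.035 0 0;0 0 -0.6 0.1 0.03 0 0;0 0 0 0.05 0 0 0;0 0 0 0 0 0 0")

```text
clock: 15.9
eef_pos: [0.4988, -0.0732, 0.0419]
orientation: [-0.186, 0.983, -0.0, 0.0]
contact_force: [1.8, 1.4, 1.0]
gripper_width: -0.0002
gripper_force: 0.5
```

```bash
python3 st.py
```

```text
clock 15.9 TCP [498.8 -73.2  41.9] toolx -158.6 stud in tool 28.4 -85.3 F [1.8 1.4 1. ] z axis [ 0.001 -0.    -1.   ] q6 -2.17
```

Call:
step_arm(series="0 0 -0.4 0.08 0.02 0 0;0 0 0 0.05 0 0 0;0 0 0 0.05 0 0 0;0 0 0 0 0 0 0")

```text
clock: 16.3
eef_pos: [0.4939, -0.0745, 0.0417]
orientation: [-0.2, 0.98, 0.0, 0.001]
contact_force: [3.0, 3.6, 0.5]
gripper_width: 0.0001
gripper_force: 2.1
```

Call:
step_arm(series="0 0 0 0.05 0 0 0;0 0 0 0.05 0 0 0;0 0 0 0 0 0 0")

```text
clock: 16.6
eef_pos: [0.4935, -0.0748, 0.042]
orientation: [-0.199, 0.98, 0.0, 0.003]
contact_force: [8.9, 9.7, -2.3]
gripper_width: -0.0002
gripper_force: 5.3
```

```bash
python3 st.py
```

```text
clock 16.6 TCP [493.5 -74.8  42. ] toolx -157.0 stud in tool 25.2 -85.1 F [ 8.9  9.7 -2.3] z axis [ 0.006  0.002 -1.   ] q6 -2.21
```

Call:
step_arm(series="0 0 0 -0.4 0 0 0;0 0 0 -0.5 0 0 0;0 0 0 0 0 -1 0;0 0 0 0 0 -1 0;0 0 0 0 0 -1 0;0 0 0 0 0 -1 0;0 0 1 0 0 0 0;0 0 1 0 0 0 0;0 0 1 0 0 0 0;0 0 1 0 0 0 0;0 0 1 0 0 0 0;0 0 1 0 0 0 0;0 0 1 0 0 0 0;0 0 1 0 0 0 0;0 0 1 0 0 0 0;0 0 1 0 0 0 0;0 0 1 0 0 0 0;0 0 1 0 0 0 0;0 0 1 0 0 0 0;0 0 1 0 0 0 0")

```text
clock: 18.6
eef_pos: [0.5153, -0.0654, 0.1614]
orientation: [0.285, 0.959, -0.001, -0.001]
contact_force: [0.8, -0.4, 0.4]
gripper_width: -0.0002
gripper_force: 0.0
```

Call:
step_arm(series="0 0 1 0 0 0 0;0 0 1 0 0 0 0;0 0 1 0 0 0 0;0 0 1 0 0 0 0;0 0 1 0 0 0 0;0 0 1 0 0 0 0;0 0 1 0 0 0 0;0 0 1 0 0 0 0;0 0 0.5 0 0 0 0;0 0 0 0 0 0 0")

```text
clock: 19.6
eef_pos: [0.5153, -0.0654, 0.1614]
orientation: [0.551, 0.834, -0.001, -0.0]
contact_force: [-0.8, 0.3, 0.5]
gripper_width: 0.0001
gripper_force: 0.0
```

```bash
python3 st.py
python3 - <<'E'
from h import *
c=cam("side"); O=np.array([503.5,-163]); x0,y0=290,130; im=np.ascontiguousarray(c["image"][y0:y0+125,x0:x0+125,::-1]); im=cv2.resize(im,None,fx=4.8,fy=4.8,interpolation=cv2.INTER_CUBIC)
D=lambda a,r:O+r*np.array([np.cos(np.radians(a)),np.sin(np.radians(a))])
def dot(p,col):
    u,v=proj(c,np.array(p)/1000); cv2.circle(im,(int((u-x0+.5)*4.8),int((v-y0+.5)*4.8)),2,col,-1)
for a in(107,113): dot([*D(a,95),42],(255,0,255))
for e in(68,74,80):
    r=np.radians(e); dot([*D(113,-110*np.cos(r)),60+110*np.sin(r)],(0,255,255))
cv2.imwrite("pics/s4.png",im)
E
```

```text
clock 19.6 TCP [515.3 -65.4 161.4] toolx 113.1 stud in tool -85.2 -49.1 F [-0.8  0.3  0.5] z axis [-0.001 -0.001 -1.   ] q6 -0.61
```

View pics/s4.png

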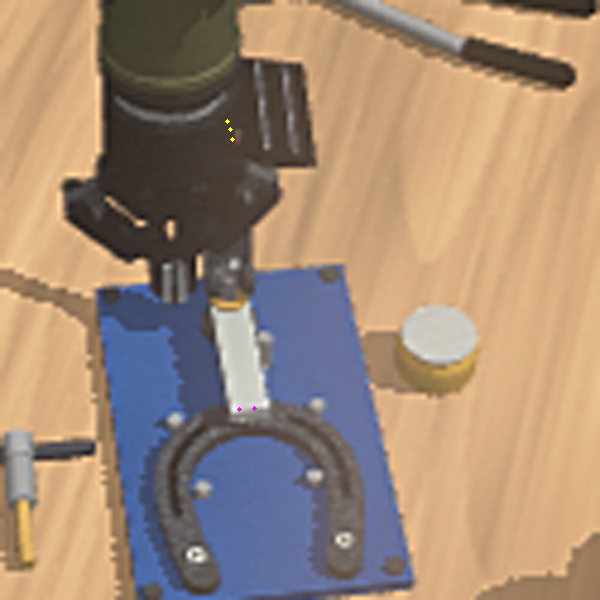

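Call:
step_arm(series="0 0 0 0 -0.8 0 0;0 0 0 0 -0.84 0 0;0 0 0 -0.8 0 0 0;0 0 0 -0.8 0 0 0;0 0 0 -0.7 0 0 0;0 0 0 -0.27 0 0 0;0 0 0 0 0 0 0")

```text
clock: 20.35
eef_pos: [0.5009, -0.1565, 0.1614]
orientation: [0.552, 0.834, -0.0, -0.0]
contact_force: [-0.7, -0.0, 0.3]
gripper_width: 0.0003
gripper_force: 0.0
```

```bash
python3 st.py
```

```text
clock 20.35 TCP [ 500.9 -156.5  161.4] toolx 113.0 stud in tool -7.0 -0.1 F [-0.7 -0.   0.3] z axis [-0.  0. -1.] q6 -0.79
```

Call:
step_arm(series="0 0 0 -0.17 0 0 0;0 0 0 -0.17 0 0.033 0;0 0 0 -0.17 0 0.033 0;0 0 0 -0.17 0 0.033 0;0 0 0 -0.163 0 0.062 0;0 0 0 -0.163 0 0.062 0;0 0 0 -0.163 0 0.062 0;0 0 0 -0.15 0 0.09 0;0 0 0 -0.15 0 0.09 0;0 0 0 -0.15 0 0.09 0;0 0 0 -0.132 0 0.114 0;0 0 0 -0.132 0 0.114 0;0 0 0 -0.132 0 0.114 0")

```text
clock: 21.65
eef_pos: [0.5242, -0.2115, 0.1345]
orientation: [0.551, 0.834, 0.0, 0.0]
contact_force: [0.1, 0.8, 2.7]
gripper_width: 0.0003
gripper_force: 1.1
```

```bash
python3 st.py
python3 - <<'E'
from h import *
c=cam("side"); x0,y0=290,110; im=c["image"][y0:y0+125,x0:x0+125,::-1]; cv2.imwrite("pics/s5.png",cv2.resize(im,None,fx=4.8,fy=4.8,interpolation=cv2.INTER_CUBIC))
E
```

```text
clock 21.65 TCP [ 524.2 -211.5  134.5] toolx 113.1 stud in tool 52.8 -0.0 F [0.1 0.8 2.7] z axis [ 0. -0. -1.] q6 -0.86
```

View pics/s5.png

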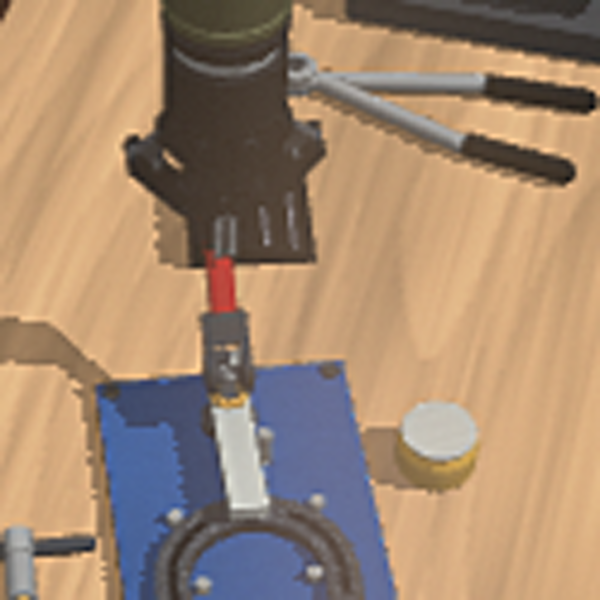

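Call:
step_arm(series="0 0 0 -0.11 0 0.136 0;0 0 0 -0.11 0 0.136 0;0 0 0 -0.11 0 0.136 0;0 0 0 -0.084 0 0.152 0;0 0 0 -0.084 0 0.152 0;0 0 0 -0.084 0 0.152 0;0 0 0 -0.058 0 0.166 0;0 0 0 -0.058 0 0.166 0;0 0 0 -0.058 0 0.166 0;0 0 0 0 0 0 0")

```text
clock: 22.7
eef_pos: [0.5325, -0.2319, 0.0929]
orientation: [0.551, 0.834, 0.0, -0.001]
contact_force: [0.2, 0.1, -0.5]
gripper_width: -0.0001
gripper_force: 0.0
```

Call:
step_arm(series="0 0 0 -0.03 0 0.12 0;0 0 0 -0.02 0 0.12 0;0 0 0 0 0 0 0")

```text
clock: 23.0
eef_pos: [0.533, -0.2331, 0.086]
orientation: [0.551, 0.834, -0.0, -0.001]
contact_force: [0.9, -0.5, 0.2]
gripper_width: 0.0
gripper_force: 0.1
```

```bash
python3 st.py
```

```text
clock 23.0 TCP [ 533.  -233.1   86. ] toolx 113.1 stud in tool 76.1 0.4 F [ 0.9 -0.5  0.2] z axis [-0.001  0.001 -1.   ] q6 -0.89
```

Call:
step_arm(series="0 0 0 0 0 0.06 0;0 0 0 0 0 0.06 0;0 0 0 0 0 0 0")

```text
clock: 23.3
eef_pos: [0.5333, -0.2334, 0.0836]
orientation: [0.551, 0.834, -0.0, 0.0]
contact_force: [-2.1, 0.0, 5.7]
gripper_width: 0.0005
gripper_force: 3.2
```

Call:
step_arm(series="0 0 0 0 0 0.06 0;0 0 0 0 0 0.06 0;0 0 0 0 0 0 0")

```text
clock: 23.6
eef_pos: [0.5336, -0.2337, 0.0827]
orientation: [0.551, 0.834, -0.0, 0.001]
contact_force: [-6.1, 2.3, 23.8]
gripper_width: 0.0004
gripper_force: 11.8
```

```bash
python3 st.py
```

```text
clock 23.6 TCP [ 533.6 -233.7   82.7] toolx 113.1 stud in tool 76.8 0.0 F [-6.1  2.3 23.8] z axis [ 0.002 -0.001 -1.   ] q6 -0.89
```

Call:
step_arm(series="0 0 0 0 0 -0.1 0;0 0 0 0 0 -0.4 0;0 0 0 0 0 -1 0;0 0 0 0 0 -1 0;0 0 0 0 0 -1 0;0 0 0 0 0 -1 0;0 0 0 -1 0 -0.5 0;0 0 0 -1 0 0 0;0 0 0 -1 0 0 0;0 0 0 -1 0 0 0;0 0 0 -0.5 0 0 0;0 0 0 0 0 0 0;0 0 0 0 0 0 0")

```text
clock: 24.9
eef_pos: [0.5857, -0.3565, 0.2288]
orientation: [0.551, 0.834, 0.0, -0.001]
contact_force: [-1.1, 0.6, 0.3]
gripper_width: -0.0001
gripper_force: 0.0
```

```bash
python3 st.py
python3 - <<'E'
from h import *
c=cam("side"); O=np.array([503.5,-163]); x0,y0=290,120; im=np.ascontiguousarray(c["image"][y0:y0+125,x0:x0+125,::-1]); im=cv2.resize(im,None,fx=4.8,fy=4.8,interpolation=cv2.INTER_CUBIC)
D=lambda a,r:O+r*np.array([np.cos(np.radians(a)),np.sin(np.radians(a))])
for e in(5,15):
    r=np.radians(e); u,v=proj(c,np.array([*D(113,-110*np.cos(r)),60+110*np.sin(r)])/1000); cv2.circle(im,(int((u-x0+.5)*4.8),int((v-y0+.5)*4.8)),2,(0,255,255),-1)
cv2.imwrite("pics/s6.png",im)
E
```

```text
clock 24.9 TCP [ 585.7 -356.5  228.8] toolx 113.1 stud in tool 210.2 0.2 F [-1.1  0.6  0.3] z axis [-0.002  0.002 -1.   ] q6 -1.01
```

View pics/s6.png

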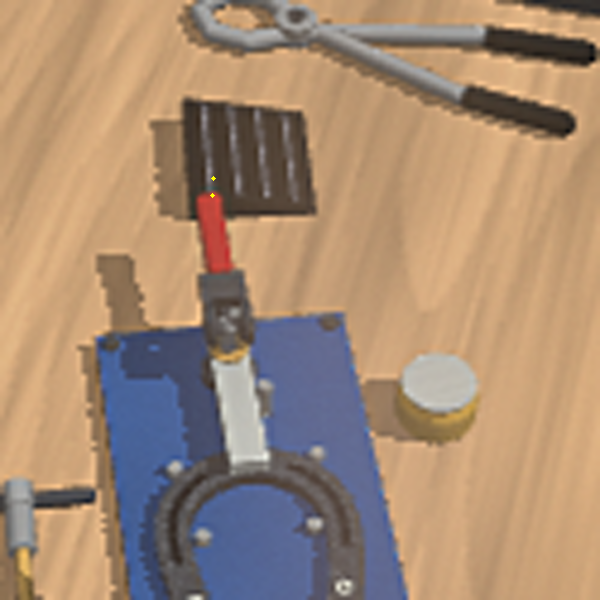

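```bash
python3 -c "
from bench import arm
print(arm.hand_in())"
```

```text
the job is handed in; nothing more can be done
None
```

The job is handed in: the last camera view shows the strap over the toe against its stop pin, the red cam lever fully down, the shoe and the surrounding things in view not visibly moved, and the hand drawn clear (about 25 s of the 54 s used).

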